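# Mirror the tool row for a left-handed colleague

## Task

A left-handed colleague takes over this bench, so move the four things from the row of grey trays into the empty four-bay rack in mirrored order: what now lies leftmost goes into the rightmost bay, the second from the left into the second from the right, and so on. Lay each flat on the floor of its bay, in the middle, its length running along the bay just as it lay in its tray.

Things in the scene. Friction and masses are not known exactly. Their poses are not given: they have to be found in the camera images.
- sanding_block: brown cork sanding block, 66 mm wide, 113 mm long, 28 mm high (hard body 64 x 110 mm). Origin at the centre of its underside; its y axis runs along its length, x across its width, z up; it starts lying flat, its length along the tray (along x of the tray).
- hex_keys: red folding hex key set, 30 mm wide, 105 mm long, 24 mm high. Origin at the centre of its underside; its y axis runs along its length, x across its width, z up; it starts lying flat, its length along the tray (along x of the tray).
- flat_offcut: long flat wooden offcut, 50 mm wide, 110 mm long, 20 mm high. Origin at the centre of its underside; its y axis runs along its length, x across its width, z up; it starts lying flat, its length along the tray (along x of the tray).
- thick_offcut: short thick wooden offcut, 45 mm wide, 70 mm long, 30 mm high. Origin at the centre of its underside; its y axis runs along its length, x across its width, z up; it starts lying flat, its length along the tray (along x of the tray).
- tray_sanding: fixed grey plastic tray in which the sanding block lies at the start. One of four alike, side by side 92 mm apart on the old rack's base, in an order that changes. 119 mm (x) by 86 mm (y), floor 5 mm thick, a 3 mm thick lip along each long side rising 5 mm above the floor, ends open. Origin at the centre of its underside, axes parallel to the base's.
- tray_hexkeys: fixed grey plastic tray in which the hex key set lies at the start. One of four alike, side by side 92 mm apart on the old rack's base, in an order that changes. 119 mm (x) by 86 mm (y), floor 5 mm thick, a 3 mm thick lip along each long side rising 5 mm above the floor, ends open. Origin at the centre of its underside, axes parallel to the base's.
- tray_flat: fixed grey plastic tray in which the flat offcut lies at the start. One of four alike, side by side 92 mm apart on the old rack's base, in an order that changes. 119 mm (x) by 86 mm (y), floor 5 mm thick, a 3 mm thick lip along each long side rising 5 mm above the floor, ends open. Origin at the centre of its underside, axes parallel to the base's.
- tray_thick: fixed grey plastic tray in which the thick offcut lies at the start. One of four alike, side by side 92 mm apart on the old rack's base, in an order that changes. 119 mm (x) by 86 mm (y), floor 5 mm thick, a 3 mm thick lip along each long side rising 5 mm above the floor, ends open. Origin at the centre of its underside, axes parallel to the base's.
- old_base: old rack: fixed dark wooden base board, 125 mm (x) by 384 mm (y), 6 mm thick, with the four trays on it at y = +138, +46, -46, -138 mm. Origin at the centre of its underside; x points away from the robot, y to the robot's left (turned by at most 0.12 rad). It stands nearer or farther than the new rack.
- new_rack: new rack: fixed, empty brown wooden board, 125 mm (x) by 388 mm (y). Four open-ended bays, middles at x = 0, y = +138, +46, -46, -138 mm, 88 mm wide; floor 10 mm above the underside; dark 4 mm dividers and 8 mm end cheeks rise 6 mm above the floor. Origin at the centre of its underside; x points away from the robot, y to its left (turned by at most 0.12 rad).
There are look-alikes about, which are no part of the job. Leave any turquoise look-alike of the hex_keys alone.

How it is judged:
By the outcome, as a careful person would: the job done as asked, in the order asked, and still so for the second after the job is handed in, with the robot touching nothing.
It also fails if it takes over 93 s, if anything falls off the work surface, if the arm or the gripper's body presses on something with over 40 N, if the wrist force passes 120 N, or if a joint passes its speed limit or range.

## Robot

A 6-joint arm with a two-finger parallel gripper is mounted at the origin on the work surface; the furniture and walls round the work are solid. World frame = base frame: x ahead of the robot, y to its left, z up, the work surface at z = 0. Lengths are in m, angles in rad, forces in N, time in s.
With the tool pointing down it reaches from about 0.25 to 0.725 m from the base axis. Payload 4 kg.
Tool frame: the origin (TCP) lies midway between the tips of the shut fingers; the grasp point (between the pads) lies 19 mm behind it; z points along the fingers, y is the line along which they close (so a half turn about z gives the same grasp; the last joint's range is limited). The gripper opens to 85 mm and grips with 20 to 120 N. Pads are 22 mm wide; open, the fingers measure 114 mm over their backs; the gripper's body (76 mm by 85 mm) begins 54 mm behind the grasp point. The pads swing forward as they close: fully open they stand 13 mm farther back than shut.
Start: joints at [-1.308, 0.241, 0.005, 1.335, 0, 1.571], TCP at [0.13, -0.483, 0.231] pointing down, gripper open.
Joint ranges: [-2.72, 2.72], [-1.05, 1.87], [-1.09, 1.28], [-1.99, 2.15], [-1.42, 1.44], [-3.14, 3.14]. Speed limits (rad/s): [2.79, 2.79, 3.14, 3.14, 3.14, 3.14].

## Interface

Orientations are given as a unit quaternion [x, y, z, w].
In Python, from workcell import get_obs, camera, job_done, silhouettes gives the robot as it stands. The module is installed in compiled form; this text tells all that it offers.
- The arm moves only by the tool drive_tool, never from a script. Its argument "increments" is a list of rows, each a list of 3 entries, a list of its own where there are three numbers: the shift along the world's x, y, z in mm, then the turn, a rotation vector about the world's x, y, z in degrees, then the opening, from 0 (shut) to 1 (fully open). A call has 1 to 8 rows; each row shifts and turns the commanded pose from where the row before left it; what a row does not reach is not made up. A row lasts 1/12 s, in which the tool goes at most 41.7 mm and 7.16 degrees, less where a joint would pass 70% of its speed; a pose out of reach is approached as far as the arm can. A call is refused whole if a number of a shift passes 41.7 or a number of a turn 7.16, either way. A call with a gripper value outside its range is refused whole. The fingers move at their own pace and stop on an object; the grip force is fixed at half the most. Time passes only in rows, so rows that do not move let the fingers close. It gives the time, the measured TCP pose, the force, the opening and the grip force at its end, in the units of the state.
- get_obs(): the state, without advancing time (a new reading comes with each control period).
- camera(name): name is "side" or "top"; returns a dict with "image" (480x640x3 uint8, red, green, blue), "K" (3x3 intrinsics, pixels), "k1" (the pictures are not rectified: a ray, as slopes to the right and down, at radius r is drawn at 1 + k1 r^2 times it, then the intrinsics apply), "view" (4x4, takes a point from world to camera coordinates). Camera axes: x right, y down, z forward; pixel columns grow to the right and rows downward; lengths in m; the calibration is good to about 2 mm. A picture is of the moment at which its call begins. There is no depth.
- job_done(): hands the job in; it is judged then, once.
Trained networks look in a picture, given as the dict that the camera call returned (one of the last four; its "shot" number tells which), for a name from the list of things; names that differ only in an ending like _2 or _b are one class to them, and where a whole thing is asked for, a point or a joint stands for the part that bears it (a point fixed in the world has none). Each returns a list of dicts, best first, with "conf" (0 to 1); they miss things now and then, are a little off and sometimes report something else, mostly with a low value. They report only what shows in the picture. A call takes as long as a camera call. They do not tell look-alikes from the thing itself.
- silhouettes(query, picture): "region" (480x640 bool, what is visible of it) and "bbox" ([left, top, right, bottom] in pixels, round what is visible of it).
The state is a dict: "clock": time; "joint_pos": joint angles; "joint_vel": joint speeds; "tau": joint torques, N m; "eef_pos": TCP position; "tool_rot": TCP orientation; "ft_force": force on the tool from outside, world axes, zero at the start; "ft_torque": the same for the moment, N m; "grip_width": finger opening in m; "grasp_force": force on a finger pad.
Only numpy, scipy, OpenCV 4.12 (cv2) and the standard library are available. Lean on these libraries where they do the work, as an engineer would, in place of code of your own. Each camera call takes 0.05 s, during which the arm holds its last target. There are 200 camera calls.

## Working session

There is one attempt and no reset: what is moved stays moved. The work goes in short steps, Python scripts to look and compute and a tool call to move; the robot and the scene stay as the last step left them, time stands still between calls to the robot, and variables do not carry over. Pictures are saved under pics/ and viewed, at most 14 in all, crops included, and the job is handed in when it is done.

Besides the shell and the picture viewer there is one more tool, called after ">>>" by a JSON object that holds its "method" and its "body", one argument or row to a line. drive_tool: Moves the arm, as the interface text tells. Its arguments: {"type":"object","properties":{"increments":{"type":"array"}},"required":["increments"]}

```bash
mkdir -p pics; cat > h.py <<'E'
import numpy as np, cv2
from workcell import get_obs, camera, silhouettes
def ray(c,px):
    K=np.array(c["K"]);V=np.array(c["view"]);px=np.atleast_2d(np.asarray(px,float))
    d=np.c_[(px[:,0]-K[0,2])/K[0,0],(px[:,1]-K[1,2])/K[1,1]];u=d.copy()
    for _ in range(20): u=d/(1+c["k1"]*(u**2).sum(1,keepdims=True))
    R=V[:3,:3];return -R.T@V[:3,3],np.c_[u,np.ones(len(u))]@R
def at_z(c,px,z):
    o,d=ray(c,px);return o+d*((z-o[2])/d[:,2:])
def proj(c,P):
    V=np.array(c["view"]);K=np.array(c["K"]);p=np.atleast_2d(P)@V[:3,:3].T+V[:3,3];u=p[:,:2]/p[:,2:]
    u=u*(1+c["k1"]*(u**2).sum(1,keepdims=True));return u*[K[0,0],K[1,1]]+K[:2,2]
E
python3 - <<'E'
from h import *
for n in("top","side"):
    c=camera(n);cv2.imwrite(f"pics/{n}0.png",c["image"][...,::-1])
    print(n,np.round(ray(c,[[320,240]])[0],3))
    for q in["sanding_block","hex_keys","flat_offcut","thick_offcut","old_base","new_rack","tray_flat"]:
        for s in silhouettes(q,c):
            ys,xs=np.nonzero(s["region"])
            print(q,round(s["conf"],2),np.round(s["bbox"]),len(xs),np.round([xs.mean(),ys.mean()]) if len(xs) else "")
print(get_obs())
E
```

```text
top [ 0.335 -0.126  1.116]
sanding_block 0.63 [320. 190. 348. 248.] 1624 [333. 217.]
hex_keys 0.79 [396. 317. 427. 368.] 768 [413. 344.]
hex_keys 0.78 [279. 190. 299. 240.] 750 [290. 214.]
hex_keys 0.56 [201. 189. 229. 241.] 734 [213. 216.]
flat_offcut 0.7 [407. 194. 439. 248.] 1361 [422. 221.]
thick_offcut 0.93 [366. 202. 392. 235.] 777 [379. 218.]
old_base 0.7 [265. 185. 447. 256.] 1184 [354. 224.]
new_rack 0.61 [237. 102. 418. 166.] 10501 [328. 132.]
tray_flat 0.79 [401. 196. 444. 252.] 929 [420. 223.]
side [0.14  1.058 0.659]
sanding_block 0.63 [273. 227. 329. 253.] 1065 [300. 236.]
hex_keys 0.96 [262. 244. 311. 265.] 703 [287. 254.]
hex_keys 0.83 [247. 286. 298. 310.] 762 [273. 296.]
hex_keys 0.8 [395. 212. 432. 228.] 491 [413. 219.]
flat_offcut 0.79 [294. 196. 339. 212.] 493 [319. 205.]
thick_offcut 0.67 [256. 206. 346. 278.] 419 [299. 260.]
thick_offcut 0.55 [293. 208. 324. 229.] 487 [309. 218.]
thick_offcut 0.23 [271. 227. 328. 249.] 1042 [300. 236.]
old_base 0.77 [258. 249. 326. 275.] 227 [286. 271.]
old_base 0.74 [171. 204. 270. 286.] 3960 [222. 245.]
old_base 0.2 [261. 243. 311. 265.] 693 [287. 254.]
new_rack 0.92 [170. 202. 271. 287.] 4213 [223. 245.]
tray_flat 0.54 [325. 203. 343. 218.] 55 [335. 214.]
{'clock': 0.8, 'joint_pos': array([-1.30798945e+00,  2.40545034e-01,  5.02741305e-03,  1.33520451e+00,
       -1.27337157e-05,  1.57080539e+00]), 'joint_vel': array([-0.00014284, -0.00099096,  0.00013508, -0.001162  ,  0.00073217,
       -0.00066307]), 'tau': array([ 8.78066076e-04, -3.72148025e+01,  2.52679861e+01,  7.69683811e-04,
       -9.21248170e-05, -1.46079682e-08]), 'eef_pos': array([ 0.12989531, -0.48284445,  0.23134443]), 'tool_rot': array([ 9.91379577e-01,  1.31021117e-01, -1.45100961e-06,  3.76124126e-05]), 'ft_force': array([ 0.03619543, -0.19480537,  0.02969293]), 'ft_torque': array([-0.00360451,  0.01775512, -0.06823451]), 'grasp_force': 0.0, 'grip_width': 0.08540712320472708}
```

View pics/top0.png

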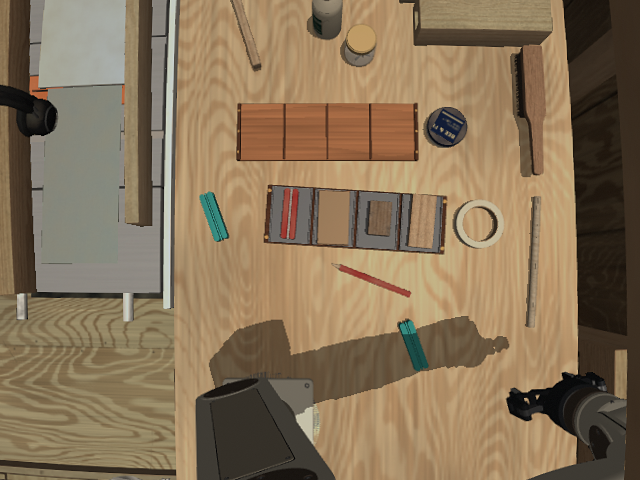

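View pics/side0.png

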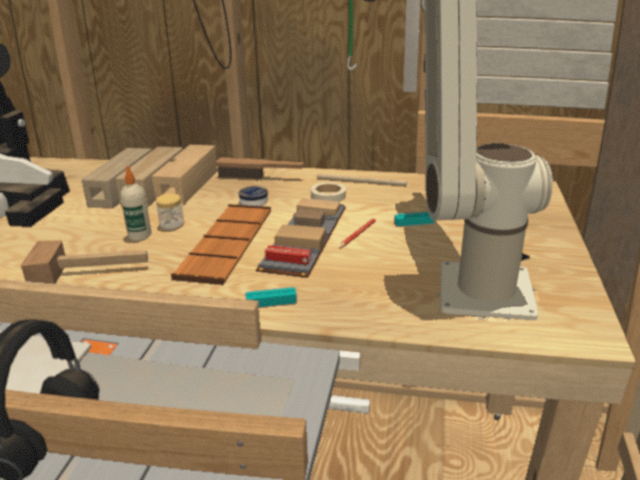

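Top view: left to right the trays hold the red hex keys (290,214), sanding block (334,217), thick offcut (379,218) and flat offcut (422,221). The empty rack spans (237–418, 102–166). There are three hex-key candidates: red (290,214) and turquoise (213,216) and (413,344). Only the red one lies in a tray, so it's the one meant. Next I fit the poses and check them on an enlarged crop.

```bash
cat > fit.py <<'E'
from h import *
from scipy.optimize import minimize
def box(p,w,l,z0,z1):  # l along x, w along y at yaw 0
    c,s=np.cos(p[2]),np.sin(p[2])
    return np.array([[p[0]+c*a*l/2-s*b*w/2,p[1]+s*a*l/2+c*b*w/2,z] for z in(z0,z1) for a,b in((-1,-1),(-1,1),(1,1),(1,-1))])
def hull(c,p,d): return cv2.convexHull(proj(c,box(p,*d)).astype(np.float32))[:,0]
def fit(c,mask,p0,d,free=3):
    m=cv2.resize(cv2.morphologyEx(mask.astype(np.uint8),cv2.MORPH_OPEN,np.ones((3,3))),None,fx=4,fy=4,interpolation=cv2.INTER_NEAREST)
    def f(q):
        a=np.zeros_like(m);cv2.fillConvexPoly(a,np.round((hull(c,q*[1,1,1],d)+.5)*4*16).astype(np.int32),1,shift=4)
        return 1-(a&m).sum()/(a|m).sum()
    S=np.array(p0)+np.array([[0,0,0],[.01,0,0],[0,.01,0],[0,0,.06]])
    r=minimize(f,p0,method="Nelder-Mead",options=dict(initial_simplex=S,xatol=1e-4,fatol=1e-5));return r.x,1-r.fun
def chm(m):
    pts=cv2.findNonZero(m.astype(np.uint8));o=np.zeros(m.shape,np.uint8);cv2.fillConvexPoly(o,cv2.convexHull(pts),1);return o
D=dict(hex_keys=(.030,.105,.011,.035),sanding_block=(.066,.113,.011,.039),thick_offcut=(.045,.070,.011,.041),flat_offcut=(.050,.110,.011,.031),
 old_base=(.384,.125,0,.006),new_rack=(.388,.125,0,.016))
E
python3 - <<'E'
from fit import *
c=camera("top");im=c["image"].copy();big=cv2.resize(im[80:270,190:470],None,fx=2.8,fy=2.8,interpolation=cv2.INTER_CUBIC)
hint=dict(hex_keys=(290,214),sanding_block=(333,217),thick_offcut=(379,218),flat_offcut=(422,221),old_base=(355,220),new_rack=(328,132))
for q,d in D.items():
    ss=silhouettes(q,c)
    ss=[s for s in ss if np.hypot(*(np.array([(s["bbox"][0]+s["bbox"][2])/2,(s["bbox"][1]+s["bbox"][3])/2])-hint[q]))<15]
    if not ss: print(q,"none");continue
    m=ss[0]["region"]; m=chm(m) if q in("old_base","new_rack") else m
    p0=at_z(c,[hint[q]],d[3])[0]; p,i=fit(c,m,[p0[0],p0[1],0],d)
    print(q,np.round(p,4),"iou",round(i,3))
    cv2.polylines(big,[np.round((hull(c,p,d)-[190,80]+.5)*2.8).astype(int)],True,(0,255,0),1)
cv2.imwrite("pics/crop1.png",big[...,::-1])
E
```

```text
hex_keys [ 0.4449 -0.0492 -0.008 ] iou 0.812
sanding_block [ 0.4347 -0.1382 -0.0569] iou 0.923
thick_offcut [ 0.4333 -0.2346 -0.0907] iou 0.952
flat_offcut [ 0.4266 -0.3241 -0.1084] iou 0.94
old_base [ 0.433  -0.1876 -0.073 ] iou 0.981
new_rack [ 0.6228 -0.1277 -0.0069] iou 0.981
```

View pics/crop1.png

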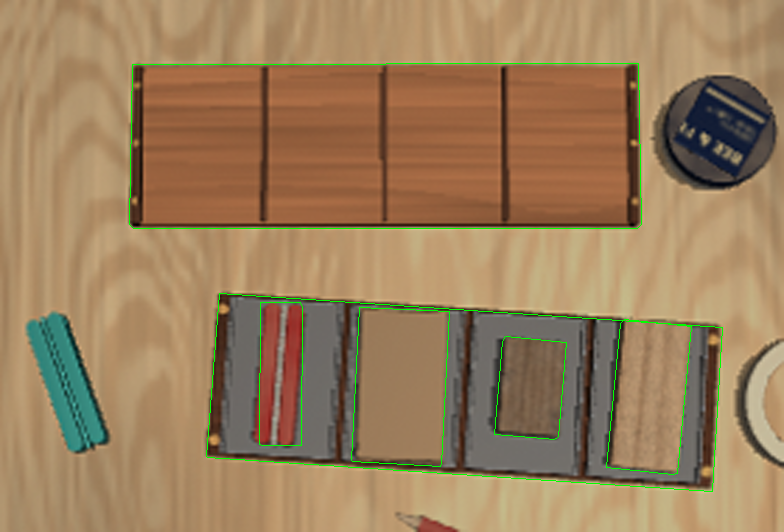

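The crop confirms the order, and the fits match the outlines and given sizes. I'll refine the hex-key yaw later. The flat offcut goes first, since it's nearest the start.

>>> {"method": "drive_tool", "body": {
  "increments": [
    [[37,20,-12],[0,0,-2.64],1],
    [[37,20,-12],[0,0,-2.64],1],
    [[37,20,-12],[0,0,-2.64],1],
    [[37,20,-12],[0,0,-2.64],1],
    [[37,20,-12],[0,0,-2.64],1],
    [[37,20,-12],[0,0,-2.64],1],
    [[37,20,-12],[0,0,-2.64],1],
    [[37,19,-12],[0,0,-2.64],1]
  ]
}}

```text
clock: 1.82
eef_pos: [0.4138, -0.3299, 0.1394]
tool_rot: [0.999, -0.054, 0.0, 0.0]
ft_force: [0.1, -0.2, -0.4]
grip_width: 0.0855
grasp_force: 0.0
```

>>> {"method": "drive_tool", "body": {
  "increments": [
    [[0,0,0],[0,0,0],1],
    [[0,0,0],[0,0,0],1],
    [[0,0,0],[0,0,0],1]
  ]
}}

```text
clock: 2.07
eef_pos: [0.412, -0.331, 0.1396]
tool_rot: [0.999, -0.052, -0.001, -0.0]
ft_force: [-0.4, -0.4, 0.7]
grip_width: 0.0853
grasp_force: 0.0
```

```bash
python3 - <<'E'
from fit import *
from workcell import get_obs
o=get_obs();q=o["tool_rot"];print(o["eef_pos"],q,np.degrees(2*np.arctan2(q[1],q[0]))-90)
c=camera("top");hsv=cv2.cvtColor(c["image"],cv2.COLOR_RGB2HSV)
m=((hsv[...,0]<8)|(hsv[...,0]>172))&(hsv[...,1]>130)&(hsv[...,2]>90)
w=np.zeros_like(m);w[185:245,275:305]=1;m&=w
print(m.sum(),fit(c,chm(m),[.44,-.048,-.05],D["hex_keys"]))
E
```

```text
[ 0.41199858 -0.33101902  0.13959269] [ 9.98630244e-01 -5.23200300e-02 -5.00416171e-04 -2.70295125e-05] -95.99817323981313
573 (array([ 0.44492109, -0.04789554, -0.08022294]), np.float64(0.9342300774223821))
```

>>> {"method": "drive_tool", "body": {
  "increments": [
    [[7.3,3.5,-14],[0,0,0],1],
    [[7.3,3.5,-14],[0,0,0],1],
    [[0,0,-14],[0,0,0],1],
    [[0,0,-14],[0,0,0],1],
    [[0,0,-14],[0,0,0],1],
    [[0,0,-14],[0,0,0],1],
    [[0,0,0],[0,0,0],1],
    [[0,0,0],[0,0,0],1]
  ]
}}

```text
clock: 2.78
eef_pos: [0.4253, -0.325, 0.0558]
tool_rot: [0.999, -0.054, -0.001, -0.0]
ft_force: [0.3, -0.1, 0.5]
grip_width: 0.0854
grasp_force: 0.0
```

>>> {"method": "drive_tool", "body": {
  "increments": [
    [[1,1,-12],[0,0,0],1],
    [[0,0,-12],[0,0,0],1],
    [[0,0,-10],[0,0,0],1],
    [[0,0,-8],[0,0,0],1],
    [[0,0,0],[0,0,0],1],
    [[0,0,0],[0,0,0],1]
  ]
}}

```text
clock: 3.28
eef_pos: [0.4276, -0.3233, 0.0138]
tool_rot: [0.999, -0.053, -0.0, -0.0]
ft_force: [-0.0, -0.3, 0.2]
grip_width: 0.0855
grasp_force: 0.0
```

>>> {"method": "drive_tool", "body": {
  "increments": [
    [[0,0,0],[0,0,0],0],
    [[0,0,0],[0,0,0],0],
    [[0,0,0],[0,0,0],0],
    [[0,0,0],[0,0,0],0],
    [[0,0,0],[0,0,0],0],
    [[0,0,0],[0,0,0],0],
    [[0,0,0],[0,0,0],0],
    [[0,0,0],[0,0,0],0]
  ]
}}

```text
clock: 3.95
eef_pos: [0.4286, -0.3237, 0.0147]
tool_rot: [0.999, -0.053, 0.001, 0.001]
ft_force: [-1.4, -0.9, 5.2]
grip_width: 0.0482
grasp_force: 63.9
```

>>> {"method": "drive_tool", "body": {
  "increments": [
    [[0,0,5],[0,0,0],0],
    [[0,0,10],[0,0,0],0],
    [[0,0,20],[0,0,0],0],
    [[0,0,20],[0,0,0],0],
    [[0,0,20],[0,0,0],0],
    [[0,0,15],[0,0,0],0],
    [[10,15,0],[0,0,0.6],0],
    [[15,25,0],[0,0,1],0]
  ]
}}

```text
clock: 4.62
eef_pos: [0.4531, -0.2852, 0.1058]
tool_rot: [0.999, -0.041, 0.001, 0.001]
ft_force: [-0.0, 0.4, -1.8]
grip_width: 0.0488
grasp_force: 63.3
```

>>> {"method": "drive_tool", "body": {
  "increments": [
    [[19,33,0],[0,0,1],0],
    [[19,33,0],[0,0,1],0],
    [[19,33,0],[0,0,1],0],
    [[19,33,0],[0,0,1],0],
    [[19,33,0],[0,0,0],0],
    [[19,33,0],[0,0,0],0],
    [[19,33,0],[0,0,0],0],
    [[19,30,0],[0,0,0],0]
  ]
}}

```text
clock: 5.28
eef_pos: [0.6052, -0.0199, 0.1042]
tool_rot: [1.0, -0.004, -0.0, -0.0]
ft_force: [0.2, -1.1, -0.3]
grip_width: 0.0486
grasp_force: 63.3
```

>>> {"method": "drive_tool", "body": {
  "increments": [
    [[10,20,0],[0,0,0],0],
    [[7,12,0],[0,0,0],0],
    [[0,0,0],[0,0,0],0],
    [[0,0,0],[0,0,0],0],
    [[0,0,0],[0,0,0],0]
  ]
}}

```text
clock: 5.7
eef_pos: [0.6209, 0.0017, 0.1037]
tool_rot: [1.0, 0.001, -0.001, -0.002]
ft_force: [-0.4, -0.5, -0.6]
grip_width: 0.0486
grasp_force: 63.3
```

>>> {"method": "drive_tool", "body": {
  "increments": [
    [[5,9,-5],[0,0,-0.4],0],
    [[0,0,-15],[0,0,0],0],
    [[0,0,-20],[0,0,0],0],
    [[0,0,-20],[0,0,0],0],
    [[0,0,-12],[0,0,0],0],
    [[0,0,-7],[0,0,0],0],
    [[0,0,0],[0,0,0],0],
    [[0,0,0],[0,0,0],0]
  ]
}}

```text
clock: 6.37
eef_pos: [0.627, 0.0061, 0.0249]
tool_rot: [1.0, 0.003, -0.0, -0.005]
ft_force: [0.2, 0.3, 0.2]
grip_width: 0.0486
grasp_force: 63.3
```

```bash
python3 - <<'E'
from h import *
o=get_obs();print(o["eef_pos"],o["tool_rot"])
for n,b in(("top",(190,80,470,270)),("side",(150,180,360,300))):
    c=camera(n);cv2.imwrite(f"pics/{n}2.png",cv2.resize(c["image"][b[1]:b[3],b[0]:b[2],::-1],None,fx=2.8,fy=2.8,interpolation=cv2.INTER_CUBIC))
E
```

```text
[0.62697056 0.00608708 0.02486443] [ 9.99983405e-01  2.91637846e-03 -7.87105681e-05 -4.96763981e-03]
```

View pics/side2.png

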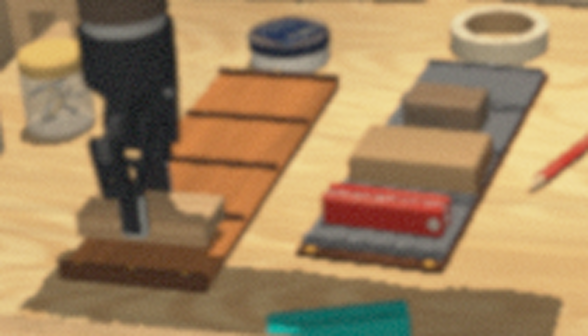

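The flat offcut is held level just above the leftmost bay, around (150,215) in the side crop. Correcting the small residual and lowering it.

>>> {"method": "drive_tool", "body": {
  "increments": [
    [[-1,5,-3],[-0.57,0,-0.7],0],
    [[0,0,-4],[0,0,0],0],
    [[0,0,-3],[0,0,0],0],
    [[0,0,0],[0,0,0],0],
    [[0,0,0],[0,0,0],0]
  ]
}}

```text
clock: 6.88
eef_pos: [0.6256, 0.0049, 0.0144]
tool_rot: [1.0, 0.003, -0.0, -0.003]
ft_force: [0.2, 0.6, -0.9]
grip_width: 0.0484
grasp_force: 63.3
```

>>> {"method": "drive_tool", "body": {
  "increments": [
    [[0,3,0],[-0.3,0,-0.7],0],
    [[0,3,0],[0,0,0],0],
    [[0,0,0],[0,0,0],0],
    [[0,0,0],[0,0,0],0],
    [[0,0,0],[0,0,0],0]
  ]
}}

```text
clock: 7.3
eef_pos: [0.626, 0.0044, 0.0148]
tool_rot: [1.0, 0.003, 0.0, -0.003]
ft_force: [-0.0, 0.4, -0.3]
grip_width: 0.0484
grasp_force: 63.3
```

```bash
python3 - <<'E'
from h import *
o=get_obs();print({k:np.round(o[k],4) for k in o})
c=camera("top");cv2.imwrite("pics/top3.png",cv2.resize(c["image"][80:270,190:470,::-1],None,fx=2.8,fy=2.8,interpolation=cv2.INTER_CUBIC))
E
```

```text
{'clock': np.float64(7.3), 'joint_pos': array([0.0044, 0.649 , 0.0503, 0.972 , 0.0053, 3.1406]), 'joint_vel': array([ 0.0004,  0.0013, -0.0009, -0.0014, -0.0004,  0.0007]), 'tau': array([ 2.80000e-03, -5.23115e+01,  2.18445e+01,  1.70000e-03,
        1.93000e-02,  0.00000e+00]), 'eef_pos': array([0.626 , 0.0044, 0.0148]), 'tool_rot': array([ 1.    ,  0.0027,  0.    , -0.0026]), 'ft_force': array([-0.0072,  0.4219, -0.3119]), 'ft_torque': array([-0.0039, -0.0058,  0.0479]), 'grasp_force': np.float64(63.2517), 'grip_width': np.float64(0.0484)}
```

View pics/top3.png

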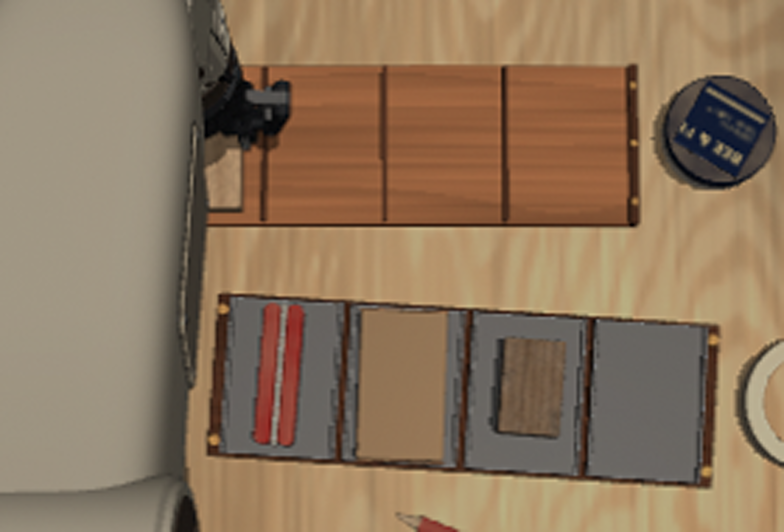

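Joint 6 sits at its 3.14 limit, which blocks the y shift. Letting the yaw turn slightly (under 1.5°) with the base frees it.

>>> {"method": "drive_tool", "body": {
  "increments": [
    [[0,2,0],[-0.1,0,0.4],0],
    [[0,2,0],[-0.1,0,0.4],0],
    [[0,2,0],[-0.1,0,0.2],0],
    [[0,0,-1],[0,0,0],0],
    [[0,0,0],[0,0,0],0],
    [[0,0,0],[0,0,0],0]
  ]
}}

```text
clock: 7.85
eef_pos: [0.626, 0.0105, 0.0138]
tool_rot: [1.0, 0.012, 0.0, -0.0]
ft_force: [0.1, 0.5, 0.8]
grip_width: 0.0482
grasp_force: 63.3
```

>>> {"method": "drive_tool", "body": {
  "increments": [
    [[0,0,0],[0,0,-0.5],0],
    [[0,0,0],[0,0,0],0],
    [[0,0,0],[0,0,0],0.85],
    [[0,0,0],[0,0,0],0.85],
    [[0,0,0],[0,0,0],0.85],
    [[0,0,0],[0,0,0],0.85],
    [[0,0,0],[0,0,0],0.85],
    [[0,0,0],[0,0,0],0.85]
  ]
}}

```text
clock: 8.52
eef_pos: [0.6259, 0.0094, 0.0137]
tool_rot: [1.0, 0.008, -0.0, -0.0]
ft_force: [0.3, -0.0, 0.2]
grip_width: 0.0728
grasp_force: 0.0
```

>>> {"method": "drive_tool", "body": {
  "increments": [
    [[0,0,10],[0,0,0],0.85],
    [[0,0,15],[0,0,0],0.85],
    [[0,0,20],[0,0,0],1],
    [[0,0,25],[0,0,0],1],
    [[0,0,25],[0,0,0],1],
    [[-15,-15,0],[0,0,-1],1],
    [[-20,-20,0],[0,0,-1],1],
    [[-20,-20,0],[0,0,-1],1]
  ]
}}

```text
clock: 9.18
eef_pos: [0.5713, -0.0457, 0.1104]
tool_rot: [1.0, -0.018, 0.001, -0.0]
ft_force: [0.0, 0.3, -0.1]
grip_width: 0.0854
grasp_force: 0.0
```

>>> {"method": "drive_tool", "body": {
  "increments": [
    [[-25,0,0],[0,0,-1],1],
    [[-25,0,0],[0,0,-1],1],
    [[-25,-1,0],[0,0,-0.5],1],
    [[-25,-1,-10],[0,0,0],1],
    [[-18,0,-15],[0,0,0],1],
    [[-8,0,-15],[0,0,0],1],
    [[0,0,-10],[0,0,0],1],
    [[0,0,0],[0,0,0],1]
  ]
}}

```text
clock: 9.85
eef_pos: [0.443, -0.0474, 0.0579]
tool_rot: [0.999, -0.04, -0.001, -0.0]
ft_force: [-0.0, -0.2, -0.3]
grip_width: 0.0858
grasp_force: 0.0
```

>>> {"method": "drive_tool", "body": {
  "increments": [
    [[0,0,0],[0,0,0],1],
    [[0,0,0],[0,0,0],1]
  ]
}}

```text
clock: 10.02
eef_pos: [0.4462, -0.0477, 0.0598]
tool_rot: [0.999, -0.04, 0.001, -0.0]
ft_force: [-0.4, -0.4, 0.6]
grip_width: 0.0854
grasp_force: 0.0
```

>>> {"method": "drive_tool", "body": {
  "increments": [
    [[-1,0,-15],[0,0,0],1],
    [[0,0,-14],[0,0,0],1],
    [[0,0,-9],[0,0,0],1],
    [[0,0,-5],[0,0,0],1],
    [[0,0,0],[0,0,0],1],
    [[0,0,0],[0,0,0],1],
    [[0,0,0],[0,0,0],0],
    [[0,0,0],[0,0,0],0]
  ]
}}

```text
clock: 10.68
eef_pos: [0.4447, -0.0476, 0.0164]
tool_rot: [0.999, -0.04, 0.001, -0.0]
ft_force: [-0.4, 0.2, -0.4]
grip_width: 0.064
grasp_force: 0.0
```

>>> {"method": "drive_tool", "body": {
  "increments": [
    [[0,0,0],[0,0,0],0],
    [[0,0,0],[0,0,0],0],
    [[0,0,0],[0,0,0],0],
    [[0,0,0],[0,0,0],0],
    [[0,0,0],[0,0,0],0],
    [[0,0,0],[0,0,0],0],
    [[0,0,0],[0,0,0],0],
    [[0,0,0],[0,0,0],0]
  ]
}}

```text
clock: 11.35
eef_pos: [0.4445, -0.0477, 0.0163]
tool_rot: [0.999, -0.04, 0.001, -0.0]
ft_force: [-1.0, -0.7, 5.5]
grip_width: 0.0275
grasp_force: 60.6
```

>>> {"method": "drive_tool", "body": {
  "increments": [
    [[0,0,5],[0,0,0],0],
    [[0,0,10],[0,0,0],0],
    [[0,0,20],[0,0,0],0],
    [[0,0,20],[0,0,0],0],
    [[0,0,20],[0,0,0],0],
    [[0,0,15],[0,0,0],0],
    [[10,-12,0],[0,0,0.2],0],
    [[17,-22,0],[0,0,0.5],0]
  ]
}}

```text
clock: 12.02
eef_pos: [0.4699, -0.0803, 0.1067]
tool_rot: [0.999, -0.032, -0.0, -0.001]
ft_force: [1.1, -0.0, -2.1]
grip_width: 0.0275
grasp_force: 59.9
```

>>> {"method": "drive_tool", "body": {
  "increments": [
    [[20,-24,0],[0,0,0.5],0],
    [[20,-24,0],[0,0,0.5],0],
    [[20,-24,0],[0,0,0.5],0],
    [[20,-24,0],[0,0,0.5],0],
    [[20,-24,0],[0,0,0.5],0],
    [[20,-24,0],[0,0,0.5],0],
    [[18,-22,0],[0,0,0.5],0],
    [[12,-18,0],[0,0,0],0]
  ]
}}

```text
clock: 12.68
eef_pos: [0.6217, -0.2671, 0.1047]
tool_rot: [1.0, -0.004, -0.001, -0.001]
ft_force: [-0.3, 0.0, -0.9]
grip_width: 0.0275
grasp_force: 59.9
```

>>> {"method": "drive_tool", "body": {
  "increments": [
    [[0,0,0],[0,0,0],0],
    [[0,0,0],[0,0,0],0],
    [[0,0,0],[0,0,0],0]
  ]
}}

```text
clock: 12.93
eef_pos: [0.6198, -0.2648, 0.1047]
tool_rot: [1.0, -0.003, -0.001, -0.001]
ft_force: [-0.6, 0.5, -1.2]
grip_width: 0.0277
grasp_force: 59.9
```

Target (0.622, −0.266, 0.0155).

>>> {"method": "drive_tool", "body": {
  "increments": [
    [[2,-1,-10],[0,0,0],0],
    [[0,0,-20],[0,0,0],0],
    [[0,0,-20],[0,0,0],0],
    [[0,0,-20],[0,0,0],0],
    [[0,0,-10],[0,0,0],0],
    [[0,0,-5],[0,0,0],0],
    [[0,0,-3],[0,0,0],0],
    [[0,0,0],[0,0,0],0]
  ]
}}

```text
clock: 13.6
eef_pos: [0.623, -0.2662, 0.0178]
tool_rot: [1.0, -0.003, -0.0, -0.0]
ft_force: [0.3, 0.9, -0.6]
grip_width: 0.0276
grasp_force: 59.9
```

>>> {"method": "drive_tool", "body": {
  "increments": [
    [[0,0,0],[0,0,0],0],
    [[0,0,0],[0,0,0],0]
  ]
}}

```text
clock: 13.77
eef_pos: [0.6239, -0.2669, 0.0192]
tool_rot: [1.0, -0.003, 0.001, 0.0]
ft_force: [-1.5, -0.1, -0.6]
grip_width: 0.0275
grasp_force: 59.9
```

>>> {"method": "drive_tool", "body": {
  "increments": [
    [[-1,1,-2],[0,0,0],0],
    [[0,0,-1.5],[0,0,0],0],
    [[0,0,0],[0,0,0],0],
    [[0,0,0],[0,0,0],0],
    [[0,0,0],[0,0,0],0.8],
    [[0,0,0],[0,0,0],0.8],
    [[0,0,0],[0,0,0],0.8],
    [[0,0,0],[0,0,0],0.8]
  ]
}}

```text
clock: 14.43
eef_pos: [0.6218, -0.2655, 0.0139]
tool_rot: [1.0, -0.004, -0.0, -0.0]
ft_force: [0.8, 0.1, 0.6]
grip_width: 0.0686
grasp_force: 0.0
```

>>> {"method": "drive_tool", "body": {
  "increments": [
    [[0,0,0],[0,0,0],0.8],
    [[0,0,0],[0,0,0],0.8],
    [[0,0,10],[0,0,0],0.8],
    [[0,0,20],[0,0,0],0.8],
    [[0,0,25],[0,0,0],1],
    [[0,0,25],[0,0,0],1],
    [[-15,5,15],[0,0,0],1],
    [[-20,10,0],[0,0,-0.5],1]
  ]
}}

```text
clock: 15.1
eef_pos: [0.5908, -0.2526, 0.1149]
tool_rot: [1.0, -0.008, 0.005, 0.002]
ft_force: [0.9, -0.0, -0.1]
grip_width: 0.0855
grasp_force: 0.0
```

>>> {"method": "drive_tool", "body": {
  "increments": [
    [[-25,18,0],[0,0,-0.5],1],
    [[-25,18,0],[0,0,-0.5],1],
    [[-25,18,0],[0,0,-0.5],1],
    [[-25,18,0],[0,0,-0.5],1],
    [[-25,18,0],[0,0,-0.4],1],
    [[-20,15,0],[0,0,0],1],
    [[-8,7,-10],[0,0,0],1],
    [[0,0,-15],[0,0,0],1]
  ]
}}

```text
clock: 15.77
eef_pos: [0.4329, -0.1374, 0.0862]
tool_rot: [1.0, -0.028, 0.001, -0.0]
ft_force: [-0.4, -1.0, -1.1]
grip_width: 0.0852
grasp_force: 0.0
```

>>> {"method": "drive_tool", "body": {
  "increments": [
    [[0,0,-10],[0,0,0],1],
    [[0,0,0],[0,0,0],1],
    [[0,0,0],[0,0,0],1],
    [[0,0,0],[0,0,0],1]
  ]
}}

```text
clock: 16.1
eef_pos: [0.4347, -0.1388, 0.0752]
tool_rot: [1.0, -0.029, 0.001, -0.0]
ft_force: [-0.3, -0.6, 0.4]
grip_width: 0.0855
grasp_force: 0.0
```

```bash
python3 - <<'E'
from h import *
o=get_obs();q=o["tool_rot"];print(o["eef_pos"],q,2*np.degrees(np.arctan2(q[1],q[0])))
E
```

```text
[ 0.43468531 -0.13883687  0.07519132] [ 9.99584009e-01 -2.88332493e-02  6.45083844e-04 -1.90854175e-04] -3.304505710867926
```

>>> {"method": "drive_tool", "body": {
  "increments": [
    [[0,0.5,-15],[0,0,0],1],
    [[0,0,-15],[0,0,0],1],
    [[0,0,-13],[0,0,0],1],
    [[0,0,-10],[0,0,0],1],
    [[0,0,-7],[0,0,0],1],
    [[0,0,0],[0,0,0],1],
    [[0,0,0],[0,0,0],1]
  ]
}}

```text
clock: 16.68
eef_pos: [0.4343, -0.1382, 0.0146]
tool_rot: [1.0, -0.029, 0.0, -0.0]
ft_force: [0.9, 0.2, -0.5]
grip_width: 0.0852
grasp_force: 0.0
```

>>> {"method": "drive_tool", "body": {
  "increments": [
    [[0,0,0],[0,0,0],0],
    [[0,0,0],[0,0,0],0],
    [[0,0,0],[0,0,0],0],
    [[0,0,0],[0,0,0],0],
    [[0,0,0],[0,0,0],0],
    [[0,0,0],[0,0,0],0],
    [[0,0,0],[0,0,0],0],
    [[0,0,0],[0,0,0],0]
  ]
}}

```text
clock: 17.35
eef_pos: [0.435, -0.1385, 0.0154]
tool_rot: [1.0, -0.029, 0.001, 0.0]
ft_force: [-1.1, 0.5, 6.7]
grip_width: 0.0628
grasp_force: 66.7
```

>>> {"method": "drive_tool", "body": {
  "increments": [
    [[0,0,5],[0,0,0],0],
    [[0,0,10],[0,0,0],0],
    [[0,0,20],[0,0,0],0],
    [[0,0,20],[0,0,0],0],
    [[0,0,20],[0,0,0],0],
    [[0,0,10],[0,0,0],0],
    [[10,-2,0],[0,0,0.2],0],
    [[20,-4,0],[0,0,0.5],0]
  ]
}}

```text
clock: 18.02
eef_pos: [0.4625, -0.1437, 0.1003]
tool_rot: [1.0, -0.023, -0.0, -0.0]
ft_force: [-0.1, 0.8, -1.1]
grip_width: 0.0627
grasp_force: 65.9
```

>>> {"method": "drive_tool", "body": {
  "increments": [
    [[25,-5,0],[0,0,0.5],0],
    [[25,-5,0],[0,0,0.5],0],
    [[25,-5,0],[0,0,0.5],0],
    [[25,-5,0],[0,0,0.5],0],
    [[25,-5,0],[0,0,0.2],0],
    [[20,-3,0],[0,0,0],0],
    [[12,-1,0],[0,0,0],0],
    [[0,0,0],[0,0,0],0]
  ]
}}

```text
clock: 18.68
eef_pos: [0.6231, -0.1731, 0.0987]
tool_rot: [1.0, -0.003, 0.001, -0.0]
ft_force: [-0.2, 0.0, -1.6]
grip_width: 0.0628
grasp_force: 65.9
```

>>> {"method": "drive_tool", "body": {
  "increments": [
    [[0,0,0],[0,0,0],0],
    [[0,0,0],[0,0,0],0],
    [[0,0,0],[0,0,0],0]
  ]
}}

```text
clock: 18.93
eef_pos: [0.6197, -0.1729, 0.0991]
tool_rot: [1.0, -0.004, -0.001, -0.001]
ft_force: [-1.4, -0.6, -0.7]
grip_width: 0.0624
grasp_force: 65.9
```

>>> {"method": "drive_tool", "body": {
  "increments": [
    [[3,-1,-10],[0,0,0],0],
    [[0,0,-20],[0,0,0],0],
    [[0,0,-20],[0,0,0],0],
    [[0,0,-15],[0,0,0],0],
    [[0,0,-10],[0,0,0],0],
    [[0,0,-5],[0,0,0],0],
    [[0,0,0],[0,0,0],0],
    [[0,0,0],[0,0,0],0]
  ]
}}

```text
clock: 19.6
eef_pos: [0.6242, -0.1742, 0.0196]
tool_rot: [1.0, -0.004, 0.0, -0.0]
ft_force: [0.0, -0.6, -0.2]
grip_width: 0.0629
grasp_force: 65.9
```

>>> {"method": "drive_tool", "body": {
  "increments": [
    [[0,0,-1],[0,0,0],0],
    [[0,0,-1],[0,0,0],0],
    [[0,0,0],[0,0,0],0]
  ]
}}

```text
clock: 19.85
eef_pos: [0.6245, -0.1742, 0.0181]
tool_rot: [1.0, -0.004, 0.001, -0.0]
ft_force: [-0.5, 0.1, -1.0]
grip_width: 0.0629
grasp_force: 65.9
```

>>> {"method": "drive_tool", "body": {
  "increments": [
    [[-1.5,0.5,-1.5],[0,0,0],0],
    [[0,0,-1.5],[0,0,0],0],
    [[0,0,-0.5],[0,0,0],0],
    [[0,0,0],[0,0,0],0],
    [[0,0,0],[0,0,0],0.95],
    [[0,0,0],[0,0,0],0.95],
    [[0,0,0],[0,0,0],0.95],
    [[0,0,0],[0,0,0],0.95]
  ]
}}

```text
clock: 20.52
eef_pos: [0.6224, -0.1736, 0.0135]
tool_rot: [1.0, -0.003, -0.0, -0.0]
ft_force: [-0.2, -0.1, -1.2]
grip_width: 0.0809
grasp_force: 0.0
```

>>> {"method": "drive_tool", "body": {
  "increments": [
    [[0,0,0],[0,0,0],1],
    [[0,0,0],[0,0,0],1],
    [[0,0,10],[0,0,0],1],
    [[0,0,20],[0,0,0],1],
    [[0,0,25],[0,0,0],1],
    [[0,0,25],[0,0,0],1],
    [[-15,-5,15],[0,0,-0.5],1],
    [[-20,-5,0],[0,0,-0.7],1]
  ]
}}

```text
clock: 21.18
eef_pos: [0.5915, -0.1843, 0.1143]
tool_rot: [1.0, -0.013, 0.005, 0.001]
ft_force: [0.5, -0.9, 0.9]
grip_width: 0.0856
grasp_force: 0.0
```

>>> {"method": "drive_tool", "body": {
  "increments": [
    [[-25,-8,0],[0,0,-0.7],1],
    [[-25,-8,0],[0,0,-0.7],1],
    [[-25,-8,0],[0,0,-0.7],1],
    [[-25,-8,0],[0,0,-0.7],1],
    [[-25,-8,0],[0,0,-0.7],1],
    [[-20,-7,-5],[0,0,-0.2],1],
    [[-9,-3,-15],[0,0,0],1],
    [[0,0,-15],[0,0,0],1]
  ]
}}

```text
clock: 21.85
eef_pos: [0.432, -0.2346, 0.0751]
tool_rot: [0.999, -0.047, 0.001, 0.0]
ft_force: [0.4, 0.0, -0.2]
grip_width: 0.0855
grasp_force: 0.0
```

>>> {"method": "drive_tool", "body": {
  "increments": [
    [[0,0,0],[0,0,0],1],
    [[0,0,0],[0,0,0],1],
    [[0,0,0],[0,0,0],1]
  ]
}}

```text
clock: 22.1
eef_pos: [0.4344, -0.2338, 0.0748]
tool_rot: [0.999, -0.046, 0.001, -0.0]
ft_force: [-0.0, -0.2, 0.1]
grip_width: 0.0851
grasp_force: 0.0
```

>>> {"method": "drive_tool", "body": {
  "increments": [
    [[-1,-1,-15],[0,0,0],1],
    [[0,0,-15],[0,0,0],1],
    [[0,0,-13],[0,0,0],1],
    [[0,0,-9],[0,0,0],1],
    [[0,0,-5],[0,0,0],1],
    [[0,0,0],[0,0,0],1],
    [[0,0,0],[0,0,0],1]
  ]
}}

```text
clock: 22.68
eef_pos: [0.433, -0.2347, 0.0172]
tool_rot: [0.999, -0.046, 0.0, -0.0]
ft_force: [-0.2, 0.5, 1.2]
grip_width: 0.0856
grasp_force: 0.0
```

>>> {"method": "drive_tool", "body": {
  "increments": [
    [[0,0,0],[0,0,0],0],
    [[0,0,0],[0,0,0],0],
    [[0,0,0],[0,0,0],0],
    [[0,0,0],[0,0,0],0],
    [[0,0,0],[0,0,0],0],
    [[0,0,0],[0,0,0],0],
    [[0,0,0],[0,0,0],0],
    [[0,0,0],[0,0,0],0]
  ]
}}

```text
clock: 23.35
eef_pos: [0.4331, -0.235, 0.0176]
tool_rot: [0.999, -0.046, 0.001, 0.0]
ft_force: [-1.0, 0.3, 5.2]
grip_width: 0.044
grasp_force: 62.9
```

>>> {"method": "drive_tool", "body": {
  "increments": [
    [[0,0,5],[0,0,0],0],
    [[0,0,10],[0,0,0],0],
    [[0,0,20],[0,0,0],0],
    [[0,0,20],[0,0,0],0],
    [[0,0,20],[0,0,0],0],
    [[0,0,10],[0,0,0],0],
    [[10,8,0],[0,0,0.4],0],
    [[20,16,0],[0,0,0.8],0]
  ]
}}

```text
clock: 24.02
eef_pos: [0.4617, -0.2113, 0.1023]
tool_rot: [0.999, -0.037, -0.0, 0.0]
ft_force: [-0.0, -0.3, -1.2]
grip_width: 0.0439
grasp_force: 62.2
```

>>> {"method": "drive_tool", "body": {
  "increments": [
    [[25,20,0],[0,0,0.8],0],
    [[25,20,0],[0,0,0.8],0],
    [[25,20,0],[0,0,0.8],0],
    [[25,20,0],[0,0,0.8],0],
    [[25,20,0],[0,0,0.5],0],
    [[20,16,0],[0,0,0],0],
    [[15,13,0],[0,0,0],0],
    [[0,0,0],[0,0,0],0]
  ]
}}

```text
clock: 24.68
eef_pos: [0.6251, -0.0776, 0.1001]
tool_rot: [1.0, -0.001, 0.0, -0.001]
ft_force: [1.4, -0.1, -0.5]
grip_width: 0.0438
grasp_force: 62.2
```

>>> {"method": "drive_tool", "body": {
  "increments": [
    [[0,0,0],[0,0,0],0],
    [[0,0,0],[0,0,0],0],
    [[0,0,0],[0,0,0],0]
  ]
}}

```text
clock: 24.93
eef_pos: [0.6213, -0.0819, 0.101]
tool_rot: [1.0, -0.004, -0.001, -0.0]
ft_force: [-0.5, -0.5, -0.8]
grip_width: 0.0439
grasp_force: 62.2
```

Target z ≈ 0.0166.

>>> {"method": "drive_tool", "body": {
  "increments": [
    [[1.5,0,-10],[0,0,0],0],
    [[0,0,-20],[0,0,0],0],
    [[0,0,-20],[0,0,0],0],
    [[0,0,-15],[0,0,0],0],
    [[0,0,-10],[0,0,0],0],
    [[0,0,-6],[0,0,0],0],
    [[0,0,0],[0,0,0],0],
    [[0,0,0],[0,0,0],0]
  ]
}}

```text
clock: 25.6
eef_pos: [0.624, -0.0818, 0.0209]
tool_rot: [1.0, -0.004, 0.0, -0.0]
ft_force: [0.1, 0.1, 0.2]
grip_width: 0.0439
grasp_force: 62.2
```

>>> {"method": "drive_tool", "body": {
  "increments": [
    [[0,0,0],[0,0,0],0],
    [[0,0,0],[0,0,0],0]
  ]
}}

```text
clock: 25.77
eef_pos: [0.625, -0.0817, 0.022]
tool_rot: [1.0, -0.004, 0.001, -0.0]
ft_force: [0.1, 1.0, -0.6]
grip_width: 0.0437
grasp_force: 62.2
```

>>> {"method": "drive_tool", "body": {
  "increments": [
    [[-1.5,0,-2],[0,0,0],0],
    [[0,0,-2],[0,0,0],0],
    [[0,0,-1],[0,0,0],0],
    [[0,0,0],[0,0,0],0],
    [[0,0,0],[0,0,0],0.85],
    [[0,0,0],[0,0,0],0.85],
    [[0,0,0],[0,0,0],0.85],
    [[0,0,0],[0,0,0],0.85]
  ]
}}

```text
clock: 26.43
eef_pos: [0.6223, -0.0815, 0.0155]
tool_rot: [1.0, -0.004, -0.0, -0.0]
ft_force: [-0.5, -0.4, -0.3]
grip_width: 0.0725
grasp_force: 0.0
```

>>> {"method": "drive_tool", "body": {
  "increments": [
    [[0,0,0],[0,0,0],0.85],
    [[0,0,0],[0,0,0],0.85],
    [[0,0,10],[0,0,0],0.85],
    [[0,0,20],[0,0,0],1],
    [[0,0,25],[0,0,0],1],
    [[0,0,25],[0,0,0],1],
    [[-15,-15,15],[0,0,0],1],
    [[-20,-20,15],[0,0,0],1]
  ]
}}

```text
clock: 27.1
eef_pos: [0.5892, -0.1157, 0.1282]
tool_rot: [1.0, -0.002, 0.002, -0.0]
ft_force: [0.7, -1.1, 0.1]
grip_width: 0.0854
grasp_force: 0.0
```

>>> {"method": "drive_tool", "body": {
  "increments": [
    [[-25,-30,10],[0,0,0],1],
    [[-25,-30,0],[0,0,0],1],
    [[-25,-30,0],[0,0,0],1],
    [[-25,-30,0],[0,0,0],1],
    [[-25,-30,0],[0,0,0],1],
    [[-25,-30,0],[0,0,0],1],
    [[-25,-30,0],[0,0,0],1],
    [[-25,-30,0],[0,0,0],1]
  ]
}}

```text
clock: 27.77
eef_pos: [0.3862, -0.3579, 0.1368]
tool_rot: [1.0, -0.003, 0.0, 0.0]
ft_force: [0.4, -0.8, 0.6]
grip_width: 0.0852
grasp_force: 0.0
```

```bash
python3 - <<'E'
from fit import *
c=camera("top");big=cv2.resize(c["image"][80:270,190:470],None,fx=2.8,fy=2.8,interpolation=cv2.INTER_CUBIC)
t=dict(flat_offcut=(.6238,.0103),thick_offcut=(.6231,-.0817),sanding_block=(.6225,-.1737),hex_keys=(.6218,-.2657))
hsv=cv2.cvtColor(c["image"],cv2.COLOR_RGB2HSV)
for q,(x,y) in t.items():
    d=list(D[q]);d[2]-=.001;d[3]-=.001;h=proj(c,[[x,y,.03]])[0]
    ss=[s for s in silhouettes(q,c) if np.hypot((s["bbox"][0]+s["bbox"][2])/2-h[0],(s["bbox"][1]+s["bbox"][3])/2-h[1])<15]
    if not ss: print(q,"none");continue
    p,i=fit(c,chm(ss[0]["region"]),[x,y,0],d);print(q,np.round(p,4),round(i,3),"off mm",np.round((p[:2]-[x,y])*1000,1))
    cv2.polylines(big,[np.round((hull(c,p,d)-[190,80]+.5)*2.8).astype(int)],True,(0,255,0),1)
cv2.imwrite("pics/crop4.png",big[...,::-1])
c=camera("side");cv2.imwrite("pics/side4.png",cv2.resize(c["image"][180:300,150:360,::-1],None,fx=2.8,fy=2.8))
E
```

```text
flat_offcut [0.626  0.0103 0.005 ] 0.98 off mm [2.2 0. ]
thick_offcut [ 0.6227 -0.0803 -0.0033] 0.92 off mm [-0.4  1.4]
sanding_block [ 0.6232 -0.172   0.0166] 0.965 off mm [0.7 1.7]
hex_keys [ 0.6231 -0.2653 -0.0163] 0.93 off mm [1.3 0.4]
```

View pics/crop4.png

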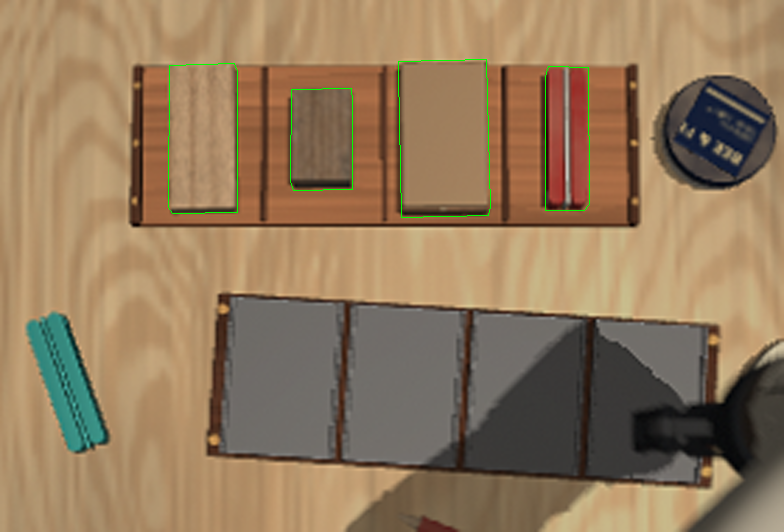

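View pics/side4.png

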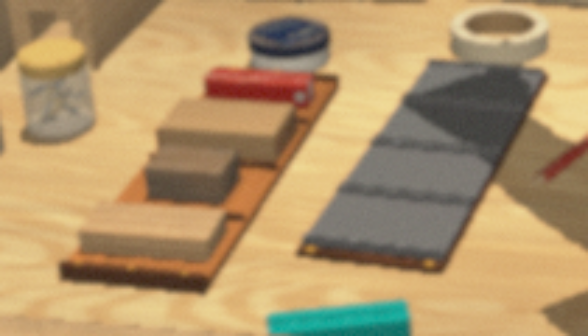

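Both crops show all four things flat and centred to within about 2 mm. From left to right they are flat, thick, sanding block and red hex keys, which is the mirrored order. The arm is clear, so I'm handing in.

```bash
python3 -c "
from workcell import job_done
print(job_done())"
```

```text
the job is handed in; nothing more can be done
None
```

I moved all four things into the new rack in mirrored order (left to right: flat offcut, thick offcut, sanding block, red hex keys), each lying flat and within about 2 mm of its bay's middle in the last pictures, and handed the job in at about 28 s; no verdict came back.

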